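# Gather the mixing balls in the well of a lidded box and uncover it

### The arm

A 7-joint arm with a two-finger parallel gripper is mounted at the origin on a cart in front of the work surface, level with it; the furniture and walls round the work are solid. World frame = base frame: x ahead of the robot, y to its left, z up, the work surface at z = 0. Lengths are in m, angles in degrees, forces in N, time in s.
With the tool pointing down it reaches from about 0.35 to 0.9 m from the base axis. Payload 7.2 kg.
Tool frame: the origin (TCP) lies midway between the tips of the shut fingers; the grasp point (between the pads) lies 19 mm behind it (grasp_offset is the distance from the TCP to the grasp point, in m); z points along the fingers, y is the line along which they close (so a half turn about z gives the same grasp; the last joint's range is limited). The gripper opens to 88 mm and grips with 3 to 60 N. Pads are 20 mm wide; open, the fingers measure 115 mm over their backs; the gripper's body (75 mm by 178 mm) begins 61 mm behind the grasp point.
Start: joints at [-70.313, 23.554, -0.728, 91.456, 0.321, 64.991, -4.71], TCP at [0.25, 0.573, 0.183] pointing down, gripper open.
Joint ranges: [-169.25, 169.25], [-16.82, 113.86], [-84.01, 82.57], [7.8, 145.47], [-59.2, 239.2], [7.22, 106.19], [-163.78, 163.78]. Speed limits (degrees/s): [136.94, 136.94, 172.46, 172.46, 180, 180, 180].

### API

Orientations are given as a 3x3 rotation matrix whose columns are the frame's x, y, z axes.
In Python, from plant import state, snapshot, finish_job, grasp_offset gives the robot as it stands.
- The arm moves only by the tool drive_tool, never from a script. Its argument "steps" is a list of rows, each a list of 7 numbers: the shift along the tool's x, y, z in cm, then the turn, a rotation vector about the tool's x, y, z in rad, then the opening, from 0 (shut) to 1 (fully open). In form: [[x, y, z, rx, ry, rz, gripper], ...]. A call has 1 to 5 rows; each row shifts and turns the commanded pose from where the row before left it, along the tool's axes as they then stand; what a row does not reach is not made up. A row lasts 1/12 s, in which the tool goes at most 41.7 mm and 7.16 degrees, less where a joint would pass 70% of its speed; a pose out of reach is approached as far as the arm can. A call with a gripper value outside its range is refused whole. The fingers move at their own pace and stop on an object; "force" is the grip in N (left out, the last holds). Time passes only in rows, so rows that do not move let the fingers close. It gives the time, the measured TCP pose, the force, the opening and the grip force at its end, in the units of the state.
- state(): the state, without advancing time (a new reading comes with each control period).
- snapshot(name): name is "side" or "top"; returns a dict with "image" (480x640x3 uint8, blue, green, red), "camera_matrix" (3x3 intrinsics, pixels), "camera_from_world" (4x4, takes a point from world to camera coordinates). Camera axes: x right, y down, z forward; pixel columns grow to the right and rows downward; lengths in m; the calibration is good to about 2 mm. A picture is of the moment at which its call begins. There is no depth.
- finish_job(): hands the job in; it is judged then, once.
The state is a dict: "time": time; "qpos": joint angles; "dq": joint speeds; "joint_torque": joint torques, N m; "ee_pos": TCP position; "tcp_rot": TCP orientation; "wrist_force": force on the tool from outside, world axes, zero at the start; "wrist_torque": the same for the moment, N m; "grip_width": opening from 0.0 (shut) to 1.0 (fully open); "grasp_force": force on a finger pad.
Only numpy, scipy, OpenCV 4.12 (cv2) and the standard library are available. Lean on these libraries where they do the work, as an engineer would, in place of code of your own. Each camera call takes 0.05 s, during which the arm holds its last target. There are 200 camera calls.

### The job

Three steel mixing balls are rolling loose in the small white lidded box. With its loose clear lid staying on, tilt the box to run all three balls over the ridge into the blue well at its blue end, then stand it back level on the table where it was. Only then lift the lid off and lay it handle-up in the middle of the cork pad, leaving the balls in the well and the other things on the table where they are.

Things in the scene. Friction and masses are not known exactly. Their poses are not given: they have to be found in the camera images.
- sort_box: White open-topped box, 106 mm (its x) by 58 mm (its y), 34 mm high, 0.3 kg, walls 3 mm; origin at the centre of its underside, z up. Its -x end wall and the well floor behind it are blue; that end starts facing roughly towards the robot. With the lid on, it can be gripped across its 58 mm width, fingers down its plain long sides.
- well (a point): Centre of the blue well floor inside the box: 36 mm from the box's centre towards -x, 3 mm up; the well is 28 mm (x) by 52 mm (y). Its inner side is a ridge 12.5 mm high (box x = -22 to -20 mm), from which a ramp falls 9 degrees towards +x to the main floor, 8 mm up (x = +8 to +50). Balls cross only if the -x end is tilted down clearly over 9 degrees; they stay in the well when level.
- lid: Clear plastic lid lying loose on the box, 102 by 54 mm, plate 4 mm thick, 60 g; origin at the centre of the plate's underside, 34 mm above the box's underside when closed; axes as the box's. A lip 4 mm deep below the plate drops inside the box walls with about 2 mm play; nothing else holds it. The plate is 2 mm smaller than the box on each side.
- lid_handle (a point): Middle of the black bar handle on the lid: 30 mm along the lid's x, 12 mm across its y, 22 mm high (4 to 26 mm above the lid's origin); this point is 15 mm above the lid's origin.
- ball_0_center (a point): centre of one dark steel mixing ball, 14 mm across, 11 g, free to roll inside the box
- ball_1_center (a point): centre of another dark steel mixing ball, 14 mm across, 11 g, free to roll inside the box
- ball_2_center (a point): centre of the third dark steel mixing ball, 14 mm across, 11 g, free to roll inside the box
- pad: Fixed square cork pad with a dark rubber border, 150 by 150 mm, 4 mm thick; origin at the centre of its underside. The lid laid on it stands on its lip, its origin 8 mm above the table.
- loupe: bystander: black stand loupe, 42 mm across, 34 mm high, origin at the centre of its underside
- strip_tin: bystander: round green tin, 64 mm across, 23 mm high, origin at the centre of its underside
- vial_0: bystander: small vial with black cap and yellowish contents, 21 mm across, 51 mm high, origin at the centre of its underside
- vial_1: bystander: small vial with black cap and greenish contents, 21 mm across, 51 mm high, origin at the centre of its underside
- book_weight: bystander: brass-coloured round weight with a knob, 49 mm across, 49 mm high, origin at the centre of its underside
Things that resemble listed ones, but are neither listed nor needed, are in the scene too. Leave any pink, red or turquoise look-alike of the lid alone.

How it is judged (in metres and radians):
On the way:
1. all three balls lie in the well, the lid still on, and the box stands level on the table (x of ball_0_center in the frame of sort_box between -0.055 and -0.024 m and z of ball_0_center in the frame of sort_box between 0 and 0.016 m and y of ball_0_center in the frame of sort_box between -0.03 and 0.03 m and x of ball_1_center in the frame of sort_box between -0.055 and -0.024 m and z of ball_1_center in the frame of sort_box between 0 and 0.016 m and y of ball_1_center in the frame of sort_box between -0.03 and 0.03 m and x of ball_2_center in the frame of sort_box between -0.055 and -0.024 m and z of ball_2_center in the frame of sort_box between 0 and 0.016 m and y of ball_2_center in the frame of sort_box between -0.03 and 0.03 m and z of lid in the frame of sort_box between 0.03 and 0.038 m and x of lid in the frame of sort_box between -0.006 and 0.006 m and y of lid in the frame of sort_box between -0.006 and 0.006 m and angle between the z axis of lid and the z axis of sort_box, either way round below 0.1 rad and angle between sort_box's own z axis and vertical below 0.05 rad and height (world z) of sort_box below 0.003 m), for 0.2 s.
At the end, for the whole second after the job is handed in: The box stands level on the table within 60 mm of where it stood, with all three balls in its well; the lid lies flat, handle up, on the pad with its centre within 25 mm of the pad's centre; all released and at rest (x of ball_0_center in the frame of sort_box between -0.055 and -0.024 m and z of ball_0_center in the frame of sort_box between 0 and 0.016 m and y of ball_0_center in the frame of sort_box between -0.03 and 0.03 m and x of ball_1_center in the frame of sort_box between -0.055 and -0.024 m and z of ball_1_center in the frame of sort_box between 0 and 0.016 m and y of ball_1_center in the frame of sort_box between -0.03 and 0.03 m and x of ball_2_center in the frame of sort_box between -0.055 and -0.024 m and z of ball_2_center in the frame of sort_box between 0 and 0.016 m and y of ball_2_center in the frame of sort_box between -0.03 and 0.03 m and angle between sort_box's own z axis and vertical below 0.05 rad and height (world z) of sort_box below 0.003 m and distance of sort_box from where it was at the start of the episode below 0.06 m and horizontal distance between lid and pad below 0.025 m and angle between lid's own z axis and vertical below 0.08 rad and height (world z) of lid between 0.005 and 0.011 m and linear speed of each of lid, sort_box below 0.02 m/s); the robot touches nothing.
It fails at once if the lid comes off or open (more than 4 mm up or 6 mm aside, or tipped by 0.1 rad) while a ball is outside the well (not (z of lid in the frame of sort_box between 0.03 and 0.038 m and x of lid in the frame of sort_box between -0.006 and 0.006 m and y of lid in the frame of sort_box between -0.006 and 0.006 m and angle between the z axis of lid and the z axis of sort_box, either way round below 0.1 rad) and not ((x of ball_0_center in the frame of sort_box between -0.055 and -0.024 m and z of ball_0_center in the frame of sort_box between 0 and 0.016 m and y of ball_0_center in the frame of sort_box between -0.03 and 0.03 m) and (x of ball_1_center in the frame of sort_box between -0.055 and -0.024 m and z of ball_1_center in the frame of sort_box between 0 and 0.016 m and y of ball_1_center in the frame of sort_box between -0.03 and 0.03 m) and (x of ball_2_center in the frame of sort_box between -0.055 and -0.024 m and z of ball_2_center in the frame of sort_box between 0 and 0.016 m and y of ball_2_center in the frame of sort_box between -0.03 and 0.03 m))).
It fails at once if the lid comes off or open while the box is lifted (over 8 mm) or tilted (over 0.1 rad) (not (z of lid in the frame of sort_box between 0.03 and 0.038 m and x of lid in the frame of sort_box between -0.006 and 0.006 m and y of lid in the frame of sort_box between -0.006 and 0.006 m and angle between the z axis of lid and the z axis of sort_box, either way round below 0.1 rad) and (height (world z) of sort_box above 0.008 m or angle between sort_box's own z axis and vertical above 0.1 rad)).
It fails at once if a bystander is moved by more than 20 mm (distance of any of loupe, strip_tin, vial_0, vial_1, book_weight from where it was at the start of the episode above 0.02 m).
It also fails if it takes over 70 s, if anything falls off the work surface, if the arm or the gripper's body presses on something with over 40 N, if the wrist force passes 120 N, or if a joint passes its speed limit or range.

## Working session

There is one attempt and no reset: what is moved stays moved. The work goes in short steps, Python scripts to look and compute and a tool call to move; the robot and the scene stay as the last step left them, time stands still between calls to the robot, and variables do not carry over. Pictures are saved under pics/ and viewed, at most 10 in all, crops included, and the job is handed in when it is done.

Besides the shell and the picture viewer there is one more tool, called after "Call:" by a JSON object that holds its "method" and its "body". drive_tool: Moves the arm, as the interface text tells. Its arguments: {"type":"object","properties":{"steps":{"type":"array","items":{"type":"array","items":{"type":"number"}}},"force":{"type":"number"}},"required":["steps"]}

```bash
mkdir -p pics
python3 - <<'E'
from plant import *
import cv2,json,numpy as np
for n in("top","side"):
    s=snapshot(n);cv2.imwrite(f"pics/{n}0.png",s["image"]);print(n,s["camera_matrix"].tolist(),np.round(s["camera_from_world"],4).tolist())
print(state()); print(grasp_offset() if callable(grasp_offset) else grasp_offset)
E
```

```text
top [[458.9592066841624, 0.0, 319.03390746510115], [0.0, 458.9592066841624, 234.48425582790009], [0.0, 0.0, 1.0]] [[0.01, -0.9998, -0.0154, 0.212], [-0.9872, -0.0075, -0.1592, 0.5971], [0.159, 0.0168, -0.9871, 1.3964], [0.0, 0.0, 0.0, 1.0]]
side [[496.8323692245808, 0.0, 321.2117722243891], [0.0, 496.8323692245808, 234.16867468631028], [0.0, 0.0, 1.0]] [[0.6586, -0.7523, -0.0147, -0.2323], [-0.5996, -0.513, -0.6143, 0.4998], [0.4546, 0.4134, -0.789, 0.8524], [0.0, 0.0, 0.0, 1.0]]
{'time': 0.1, 'qpos': array([-70.31313957,  23.59553832,  -0.72949217,  91.49663431,
         0.32094522,  64.9910739 ,  -4.70912744]), 'dq': array([-0.0925706 , -0.238394  ,  0.01303536, -0.16940316, -0.0283091 ,
       -0.08040868,  0.04538075]), 'joint_torque': array([ 2.42037626e-03, -5.89092457e+01,  6.43561687e-01, -2.91705412e+01,
       -5.38711378e-02,  1.45461329e-02,  3.48442154e-05]), 'ee_pos': array([0.24999165, 0.572286  , 0.18261069]), 'tcp_rot': array([[-9.16422951e-01,  4.00210874e-01, -4.80603552e-04],
       [ 4.00211151e-01,  9.16421986e-01, -1.33333183e-03],
       [-9.31782339e-05, -1.41423879e-03, -9.99998996e-01]]), 'wrist_force': array([-0.213801  , -0.49998334, -0.5047441 ]), 'wrist_torque': array([-0.03151892,  0.02582745, -0.01954459]), 'grasp_force': 0.0, 'grip_width': 0.9977249495466837}
0.0187
```

View pics/top0.png

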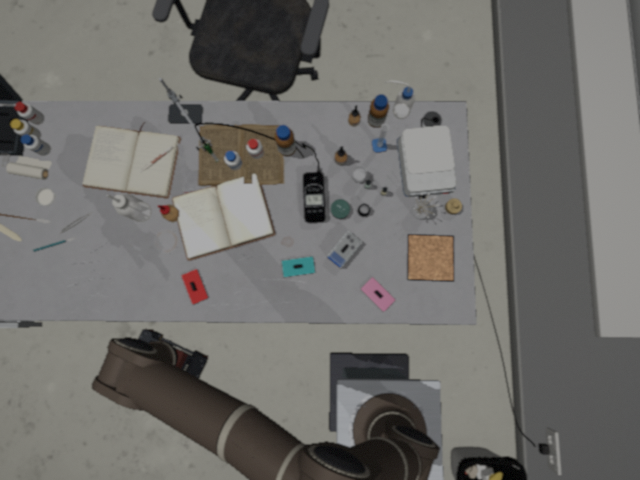

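View pics/side0.png

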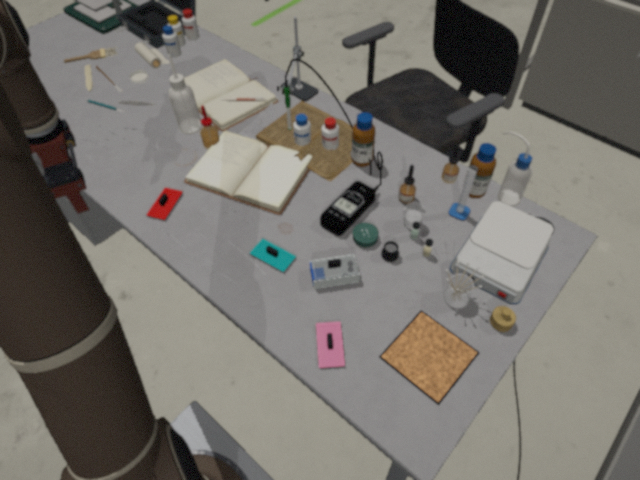

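The top view shows the box near (346,250), its blue end lower left. The cork pad is at (431,258), the vials near (370,180) and (387,190), the tin at (341,209), and the loupe at (364,210). I'll enlarge both views.

```bash
cat > h.py <<'E'
import numpy as np,cv2
from plant import *
def ray(s,u,v,z):
    K=s["camera_matrix"];T=s["camera_from_world"];R=T[:3,:3];c=-R.T@T[:3,3]
    d=R.T@np.linalg.inv(K)@[u,v,1];return c+d*(z-c[2])/d[2]
def proj(s,p):
    q=s["camera_from_world"][:3]@np.append(p,1);q=s["camera_matrix"]@q;return q[:2]/q[2]
def crop(s,x,y,w,h,k):
    return cv2.resize(s["image"][y:y+h,x:x+w],None,fx=k,fy=k,interpolation=cv2.INTER_CUBIC)
E
python3 - <<'E'
from h import *
a=snapshot("top");b=snapshot("side")
cv2.imwrite("pics/c.png",np.hstack([crop(a,316,220,66,60,6),crop(b,295,240,66,60,6)]))
hsv=cv2.cvtColor(a["image"],cv2.COLOR_BGR2HSV)
m=cv2.inRange(hsv,(8,80,120),(20,255,255));m[:225]=0;m[300:]=0;m[:,:400]=0
c=max(cv2.findContours(m,0,2)[0],key=cv2.contourArea);r=cv2.minAreaRect(c);print("pad",r,ray(a,*r[0],.004))
for n,u,v,z in [("tin",341,209,.02),("loupe",364,210,.03),("v0",370,181,.05),("v1",388,189,.05),("weight",455,206,.04),("phone",314,196,.02),("teal",298,267,.005),("pink",378,295,.005)]:print(n,ray(a,u,v,z).round(3))
E
```

```text
pad ((430.50689697265625, 257.2251892089844), (44.06123352050781, 43.71133804321289), 1.432096242904663) [ 0.53124695 -0.14089822  0.004     ]
tin [0.684 0.147 0.02 ]
loupe [0.679 0.074 0.03 ]
v0 [0.77  0.056 0.05 ]
v1 [ 0.744 -0.001  0.05 ]
weight [ 0.692 -0.215  0.04 ]
phone [0.727 0.235 0.02 ]
teal [0.496 0.285 0.005]
pink [0.409 0.029 0.005]
```

View pics/c.png

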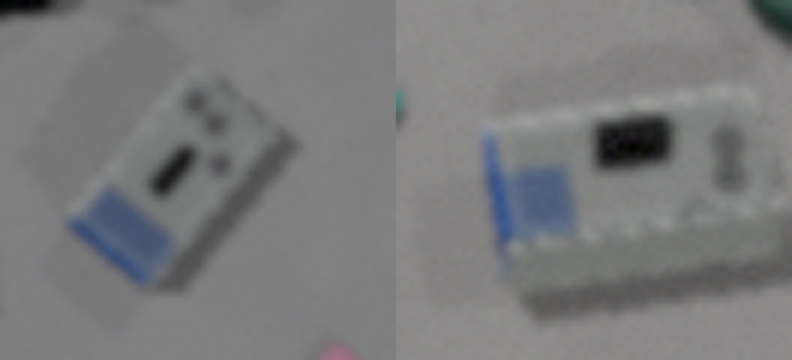

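The enlarged view shows the rim corners at crop pixels (70,215), (150,285), (297,143) and (195,68). The handle is at about (172,171), and all three balls are at the far, non-blue end.

Run:
```python
from h import *
a=snapshot("top");b=snapshot("side")
def mask(s,x,y,w,h):
    g=s["image"][y:y+h,x:x+w].max(2);m=(g<60).astype(np.uint8)
    n,l,st,c=cv2.connectedComponentsWithStats(m);return [(c[i]+[x,y],st[i,4]) for i in range(1,n) if st[i,4]>5]
print(mask(a,335,238,20,20));print(mask(b,318,252,35,25))
C=[ray(a,316+u/6-.4,220+v/6-.4,.034)[:2] for u,v in[(70,215),(150,285),(297,143),(195,68)]]
C=np.array(C);print(C.round(4),C.mean(0));d=C[2]+C[3]-C[0]-C[1];print("yaw +x",np.degrees(np.arctan2(d[1],d[0])))
d=C[0]+C[3]-C[1]-C[2];print("yaw y",np.degrees(np.arctan2(d[1],d[0])),[np.linalg.norm(C[i]-C[i-1]) for i in range(4)])
print("handle top",ray(a,344.3,248.1,.055))
D=np.array([ray(b,295+(u-396)/6-.4,240+v/6-.4,.034)[:2] for u,v in[(487,127),(505,245),(755,90)]]);print("side",D.round(4),(D[1]+D[2])/2)
for z in(.04,.06): print("h side",ray(b,295+236/6,240+140/6,z))
```

```text
[(array([344.38095238, 248.04761905]), np.int32(21))]
[(array([333.98611111, 263.23611111]), np.int32(72))]
[[0.5309 0.1908]
 [0.4943 0.1486]
 [0.5701 0.0712]
 [0.6099 0.125 ]] [0.55127405 0.13392395]
yaw +x -42.76799397848859
yaw y 51.51837137979182 [np.float64(0.10281887365115701), np.float64(0.055839121302573645), np.float64(0.10834134655354526), np.float64(0.06693861100646145)]
handle top [0.55188983 0.13787942 0.055     ]
side [[0.5323 0.1917]
 [0.4969 0.1507]
 [0.613  0.1245]] [0.5549244  0.13757305]
h side [0.56059735 0.14138565 0.04      ]
h side [0.55001306 0.13258086 0.06      ]
```

Call:
{"method": "drive_tool", "body": {"steps": [[0,0,0,0,0,0.1,1],[0,0,0,0,0,0.1,1],[0,0,0,0,0,0.1,1],[-3,-0.8,0,0,0,0,1],[-3,-0.8,0,0,0,0,1]]}}

```text
time: 0.72
ee_pos: [0.2838, 0.522, 0.1828]
tcp_rot: [[-0.759, 0.651, -0.001], [0.651, 0.759, -0.0], [0.0, -0.0, -1.0]]
wrist_force: [0.7, -0.5, -0.3]
grip_width: 1.002
grasp_force: 0.0
```

Call:
{"method": "drive_tool", "body": {"steps": [[-3.2,-0.8,0,0,0,0,1],[-3.2,-0.8,0,0,0,0,1],[-3.2,-0.8,0,0,0,0,1],[-3.2,-0.8,0,0,0,0,1],[-3.2,-0.8,0,0,0,0,1]]}}

```text
time: 1.13
ee_pos: [0.3809, 0.3853, 0.1835]
tcp_rot: [[-0.757, 0.653, 0.0], [0.653, 0.757, 0.0], [0.0, 0.0, -1.0]]
wrist_force: [0.3, 0.0, -0.3]
grip_width: 1.0
grasp_force: 0.0
```

Call:
{"method": "drive_tool", "body": {"steps": [[-3.2,-0.8,0,0,0,0,1],[-3.2,-0.8,0,0,0,0,1],[-3.2,-0.8,0,0,0,0,1],[-3.2,-0.8,0,0,0,0,1],[0,0,0,0,0,0,1]]}}

```text
time: 1.55
ee_pos: [0.4603, 0.2721, 0.1837]
tcp_rot: [[-0.752, 0.66, 0.002], [0.66, 0.752, -0.002], [-0.003, -0.0, -1.0]]
wrist_force: [-0.2, -0.6, 0.0]
grip_width: 0.999
grasp_force: 0.0
```

Call:
{"method": "drive_tool", "body": {"steps": [[-3.2,-0.8,0,0,0,0,1],[-3.2,-0.8,0,0,0,0,1],[-3.2,-0.8,0,0,0,0,1],[-3.2,-0.8,0,0,0,0,1],[-3.1,-0.8,0,0,0,0,1]]}}

```text
time: 1.97
ee_pos: [0.5512, 0.1434, 0.1835]
tcp_rot: [[-0.757, 0.653, 0.0], [0.653, 0.757, 0.0], [-0.0, 0.0, -1.0]]
wrist_force: [0.9, 1.3, 0.4]
grip_width: 1.0
grasp_force: 0.0
```

Call:
{"method": "drive_tool", "body": {"steps": [[0,0,2,0,0,0,1],[0,0,2,0,0,0,1],[0,0,2,0,0,0,1],[0,0,0,0,0,0,1],[0,0,0,0,0,0,1]]}}

```text
time: 2.38
ee_pos: [0.5497, 0.1446, 0.1228]
tcp_rot: [[-0.757, 0.653, -0.002], [0.653, 0.757, -0.001], [0.001, -0.002, -1.0]]
wrist_force: [0.4, -0.8, 0.1]
grip_width: 1.003
grasp_force: 0.0
```

Run:
```python
from h import *
a=snapshot("top");b=snapshot("side")
s=state();print(s["ee_pos"],s["tcp_rot"])
cv2.imwrite("pics/d.png",np.hstack([crop(a,300,210,90,80,4),crop(b,280,220,90,80,4)]))
```

```text
[0.55110026 0.14507574 0.12448052] [[-7.57340144e-01  6.53019364e-01  1.27123650e-03]
 [ 6.53020304e-01  7.57340221e-01  5.21016303e-04]
 [-6.22524795e-04  1.22472981e-03 -9.99999056e-01]]
```

View pics/d.png

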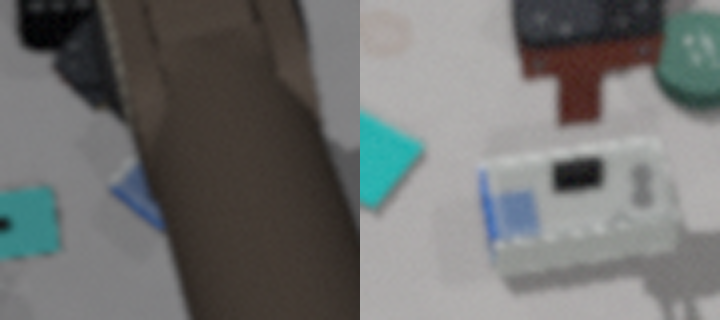

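The side crop shows the finger at column 581, in line with the handle at column 578, and its tip at about (580,122). I'll check the offset against the projected TCP.

Run:
```python
from h import *
b=snapshot("side");s=state();p=s["ee_pos"];R=s["tcp_rot"]
f=lambda q:((proj(b,q)-[280,220])*4+[360,0]).round(1)
print("near/far tip",f(p-.044*R[:,1]),f(p-.05*R[:,1]),f(p+.05*R[:,1]))
th=np.radians(-41);X=np.array([np.cos(th),np.sin(th),0]);Y=np.array([-X[1],X[0],0])
for c in [(.553,.137,0),(.551,.142,0),(.555,.137,0)]:
    c=np.array(c);print(c,[f(c+.034*np.array([0,0,1])+sx*.053*X+sy*.029*Y) .tolist()for sx,sy in[(-1,1),(-1,-1),(1,-1),(1,1)]],"handle top",f(c+[0,0,.06]),"mid",f(c+[0,0,.049]))
```

```text
near/far tip [574.4 157.3] [576.2 166.7] [548.   18.8]
[0.553 0.137 0.   ] [[476.2, 161.6], [488.7, 245.8], [675.3, 222.7], [657.2, 139.7]] handle top [574.8 165.8] mid [574.7 176.9]
[0.551 0.142 0.   ] [[467.4, 159.1], [479.7, 243.2], [666.2, 220.1], [648.3, 137.3]] handle top [565.6 163.2] mid [565.6 174.3]
[0.555 0.137 0.   ] [[478.5, 159.4], [491.1, 243.5], [677.5, 220.5], [659.3, 137.6]] handle top [577.1 163.5] mid [577.  174.7]
```

Call:
{"method": "drive_tool", "body": {"steps": [[-0.8,-0.3,1.5,0,0,0,1],[0,0,1.5,0,0,0,1],[0,0,1.0,0,0,0,1],[0,0,0,0,0,0,1],[0,0,0,0,0,0,1]]}}

```text
time: 2.95
ee_pos: [0.5545, 0.1375, 0.0837]
tcp_rot: [[-0.757, 0.653, -0.0], [0.653, 0.757, 0.0], [0.0, -0.0, -1.0]]
wrist_force: [0.8, -0.3, 0.0]
grip_width: 1.002
grasp_force: 0.0
```

Run:
```python
from h import *
b=snapshot("side");s=state();p=s["ee_pos"];R=s["tcp_rot"];print(p)
im=crop(b,280,190,100,100,6);f=lambda q:(proj(b,q)-[280,190])*6
for w in(-.044,.044):
    for z in(0,.019,.06):
        cv2.circle(im,tuple(int(v) for v in f(p+w*R[:,1]-z*R[:,2])),3,(0,255,0),-1)
cv2.imwrite("pics/e.png",im)
```

```text
[0.55497572 0.13760189 0.08417222]
```

View pics/e.png

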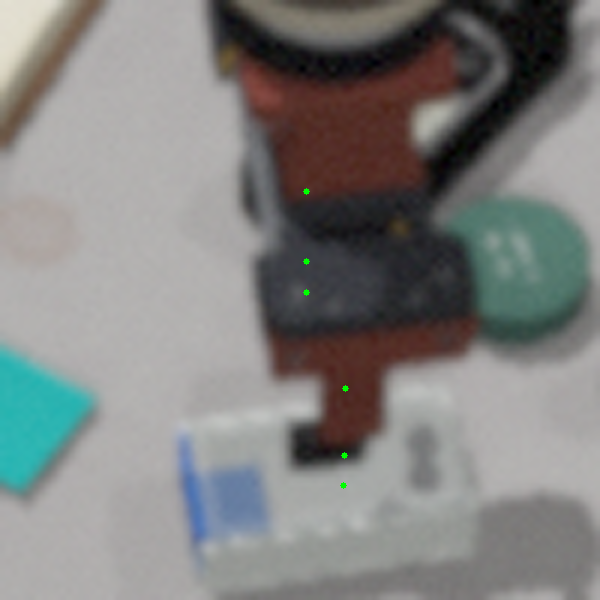

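The finger tip appears near (352,442), above the predicted open-tip marker at (344,485). I'll check that against the starting pictures, where the whole gripper is visible.

Run:
```python
from h import *
a=snapshot("top");b=snapshot("side");p=np.array([.25,.5723,.1826]);y=np.array([.4002,.9164,0]);out=[]
for s,n,o in((a,"top",(110,310)),(b,"side",(10,120))):
    s["image"]=cv2.imread(f"pics/{n}0.png");im=crop(s,*o,100,100,4 if 0 else 4)
    for w in(-.044,0,.044):
        for z,c in((0,(0,255,0)),(.08,(0,255,255))):
            cv2.circle(im,tuple(int(v) for v in (proj(s,p+w*y+[0,0,z])-o)*4),3,c,-1)
    out.append(im)
cv2.imwrite("pics/f.png",np.hstack(out))
```

```text
(no output)
```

View pics/f.png

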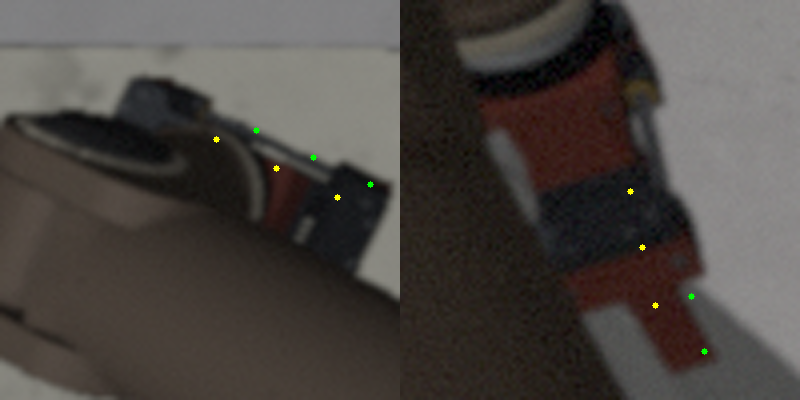

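Call:
{"method": "drive_tool", "body": {"steps": [[0,0,0,0,0,0,0.75],[0,0,0,0,0,0,0.75],[0,0,0,0,0,0,0.75],[0,0,0,0,0,0,0.75]]}}

```text
time: 3.43
ee_pos: [0.5546, 0.1373, 0.0836]
tcp_rot: [[-0.757, 0.653, 0.0], [0.653, 0.757, 0.0], [-0.0, 0.0, -1.0]]
wrist_force: [-0.5, -0.1, -0.4]
grip_width: 0.757
grasp_force: 0.0
```

Run:
```python
from h import *
b=snapshot("side");s=state();p=s["ee_pos"];R=s["tcp_rot"];print(p,s["grip_width"])
im=crop(b,280,190,100,100,6);f=lambda q:(proj(b,q)-[280,190])*6
for w in(-.033,-.046):
    for z in(0,.02,.04):
        q=f(p+w*R[:,1]-z*R[:,2]);print(w,z,q.round())
hsv=cv2.cvtColor(b["image"],cv2.COLOR_BGR2HSV)
m=cv2.inRange(hsv,(0,90,40),(10,255,200))|cv2.inRange(hsv,(172,90,40),(180,255,200))
for i in range(240,272):
    x=np.where(m[i,320:360])[0]
    if len(x):print((i-190+.5)*6,(x.min()+40)*6,(x.max()+41)*6)
```

```text
[0.55462643 0.13719238 0.0834813 ] 0.7557928348058388
-0.033 0 [339. 463.]
-0.033 0.02 [340. 431.]
-0.033 0.04 [340. 399.]
-0.046 0 [345. 493.]
-0.046 0.02 [346. 461.]
-0.046 0.04 [346. 429.]
321.0 462 474
327.0 414 474
333.0 354 474
339.0 282 468
345.0 276 462
351.0 276 444
357.0 276 426
363.0 276 384
369.0 276 378
375.0 318 378
381.0 318 372
387.0 324 372
393.0 324 372
399.0 324 372
405.0 324 372
411.0 324 360
417.0 330 354
```

Call:
{"method": "drive_tool", "body": {"steps": [[0,0,0,0,0,0,0.3],[0,0,0,0,0,0,0.0],[0,0,0,0,0,0,0.0],[0,0,0,0,0,0,0],[0,0,0,0,0,0,0]]}}

```text
time: 3.9
ee_pos: [0.5546, 0.1372, 0.0833]
tcp_rot: [[-0.757, 0.653, 0.0], [0.653, 0.757, 0.0], [0.0, 0.0, -1.0]]
wrist_force: [-0.8, 0.5, 0.1]
grip_width: 0.413
grasp_force: 0.0
```

Call:
{"method": "drive_tool", "body": {"steps": [[0,0,0,0,0,0,0],[0,0,0,0,0,0,0.0],[0,0,0,0,0,0,0.0]]}}

```text
time: 4.15
ee_pos: [0.5546, 0.1371, 0.0833]
tcp_rot: [[-0.757, 0.653, -0.0], [0.653, 0.757, 0.0], [0.0, -0.0, -1.0]]
wrist_force: [0.5, 0.8, -0.5]
grip_width: 0.183
grasp_force: 0.0
```

Run:
```python
from h import *
b=snapshot("side");s=state();p=s["ee_pos"];R=s["tcp_rot"];print(p,s["grip_width"])
im=crop(b,280,190,100,100,6);f=lambda q:(proj(b,q)-[280,190])*6
for w in(0,-.013):
    for z in(0,.02,.04):
        q=f(p+w*R[:,1]-z*R[:,2]);cv2.circle(im,tuple(int(v) for v in q),3,(0,255,0),-1)
cv2.imwrite("pics/g.png",im)
```

```text
[0.55452277 0.13716806 0.08333166] 0.13658217961427213
```

View pics/g.png

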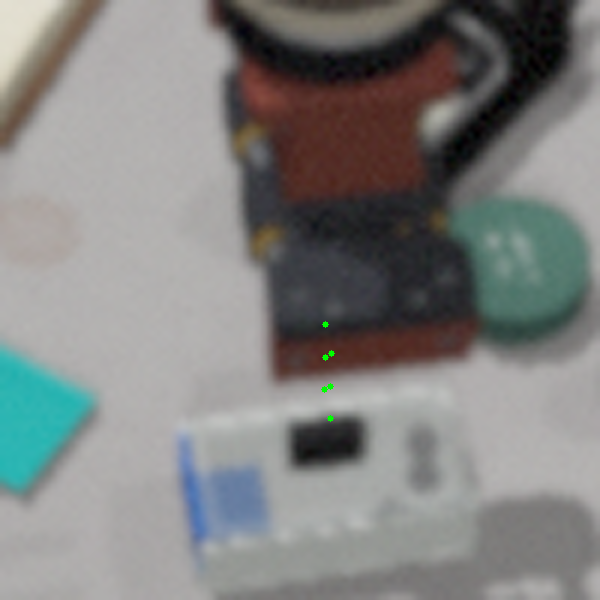

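The finger is now hidden behind the gripper body, so the image and the TCP still disagree. I'll raise the tool and turn it so both fingers show side by side.

Call:
{"method": "drive_tool", "body": {"steps": [[0,0,-3,0,0,0,0.8],[0,0,-3,0,0,0.12,0.8],[0,0,-1,0,0,0.12,0.8],[0,0,0,0,0,0.12,0.8],[0,0,0,0,0,0.12,0.8]]}}

```text
time: 4.62
ee_pos: [0.5552, 0.1373, 0.1546]
tcp_rot: [[-0.364, 0.931, 0.002], [0.931, 0.364, 0.001], [0.0, 0.002, -1.0]]
wrist_force: [-0.9, -0.1, -0.4]
grip_width: 0.481
grasp_force: 0.0
```

Call:
{"method": "drive_tool", "body": {"steps": [[0,0,0,0,0,0.12,0.8],[0,0,0,0,0,0.12,0.8],[0,0,0,0,0,0.12,0.8],[0,0,0,0,0,0.12,0.8],[0,0,0,0,0,0.12,0.8]]}}

```text
time: 5.03
ee_pos: [0.5545, 0.1372, 0.1534]
tcp_rot: [[0.225, 0.974, 0.0], [0.974, -0.225, 0.0], [0.0, -0.0, -1.0]]
wrist_force: [-0.0, 0.6, 0.2]
grip_width: 0.795
grasp_force: 0.0
```

Call:
{"method": "drive_tool", "body": {"steps": [[0,0,0,0,0,0.12,0.8],[0,0,0,0,0,0.12,0.8],[0,0,0,0,0,0.12,0.8],[0,0,0,0,0,0,0.8],[0,0,0,0,0,0,0.8]]}}

```text
time: 5.45
ee_pos: [0.5545, 0.1373, 0.1533]
tcp_rot: [[0.545, 0.838, -0.0], [0.838, -0.545, -0.0], [-0.0, 0.0, -1.0]]
wrist_force: [-0.1, 0.3, -0.4]
grip_width: 0.797
grasp_force: 0.0
```

Run:
```python
from h import *
b=snapshot("side");s=state();p=s["ee_pos"];R=s["tcp_rot"];print(p,R.round(3).tolist(),s["grip_width"])
im=crop(b,270,150,120,130,4.6);f=lambda q:(proj(b,q)-[270,150])*4.6
for w in(0,-.035,.035):
    for z in(0,.019,.08):
        q=f(p+w*R[:,1]-z*R[:,2]);cv2.circle(im,tuple(int(v) for v in q),2,(0,255,0),-1)
cv2.imwrite("pics/i.png",im)
```

```text
[0.55446732 0.13733876 0.15330154] [[0.545, 0.838, -0.0], [0.838, -0.545, -0.0], [-0.0, -0.0, -1.0]] 0.801881294762848
```

View pics/i.png

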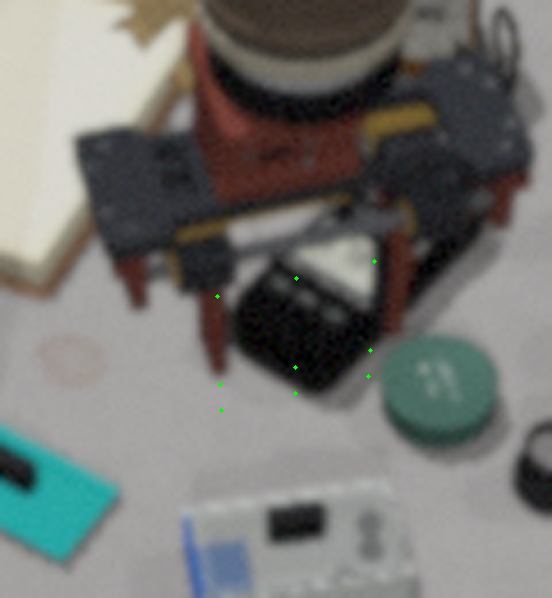

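Both inner fingers are now visible, tips at (218,375) and (392,332), spaced evenly about the tool axis. They end about where the pads should start, so the pads are probably just not drawn. I'll turn back, straddle the box with open fingers and feel for the table.

Call:
{"method": "drive_tool", "body": {"steps": [[0,0,0,0,0,-0.12,1],[0,0,0,0,0,-0.12,1],[0,0,0,0,0,-0.12,1],[0,0,0,0,0,-0.12,1],[0,0,0,0,0,-0.12,1]]}}

```text
time: 5.92
ee_pos: [0.5546, 0.1371, 0.1534]
tcp_rot: [[-0.029, 1.0, 0.0], [1.0, 0.029, 0.0], [0.0, 0.0, -1.0]]
wrist_force: [0.3, 1.0, -0.7]
grip_width: 1.001
grasp_force: 0.0
```

Call:
{"method": "drive_tool", "body": {"steps": [[0,0,0,0,0,-0.12,1],[0,0,0,0,0,-0.12,1],[0,0,0,0,0,-0.12,1],[0,0,0,0,0,-0.12,1],[0,0,0,0,0,-0.12,1]]}}

```text
time: 6.33
ee_pos: [0.5546, 0.137, 0.1534]
tcp_rot: [[-0.588, 0.809, 0.0], [0.809, 0.588, 0.0], [-0.0, 0.0, -1.0]]
wrist_force: [-0.8, -0.5, 0.3]
grip_width: 1.004
grasp_force: 0.0
```

Call:
{"method": "drive_tool", "body": {"steps": [[0,0,2,0,0,-0.12,1],[0,0,2,0,0,-0.12,1],[0,0,2,0,0,0,1],[0,0,2,0,0,0,1],[0,0,0,0,0,0,1]]}}

```text
time: 6.75
ee_pos: [0.5521, 0.1364, 0.07]
tcp_rot: [[-0.759, 0.651, -0.005], [0.651, 0.759, -0.002], [0.003, -0.005, -1.0]]
wrist_force: [-1.2, 0.7, -1.9]
grip_width: 0.999
grasp_force: 0.0
```

Call:
{"method": "drive_tool", "body": {"steps": [[0,0,0.8,0,0,0,1],[0,0,0.8,0,0,0,1],[0,0,0.8,0,0,0,1],[0,0,0.8,0,0,0,1],[0,0,0,0,0,0,1]]}}

```text
time: 7.17
ee_pos: [0.5538, 0.1371, 0.04]
tcp_rot: [[-0.758, 0.653, -0.002], [0.653, 0.758, -0.001], [0.001, -0.001, -1.0]]
wrist_force: [0.1, -0.4, 0.1]
grip_width: 0.998
grasp_force: 0.0
```

Call:
{"method": "drive_tool", "body": {"steps": [[0,0,0.8,0,0,0,1],[0,0,0.8,0,0,0,1],[0,0,0.8,0,0,0,1],[0,0,0.6,0,0,0,1],[0,0,0,0,0,0,1]]}}

```text
time: 7.58
ee_pos: [0.5535, 0.1369, 0.0097]
tcp_rot: [[-0.757, 0.653, -0.002], [0.653, 0.757, -0.001], [0.001, -0.002, -1.0]]
wrist_force: [0.5, -0.5, 1.0]
grip_width: 1.0
grasp_force: 0.0
```

Call:
{"method": "drive_tool", "body": {"steps": [[0,0,0.3,0,0,0,1],[0,0,0.3,0,0,0,1],[0,0,0.3,0,0,0,1],[0,0,0,0,0,0,1]]}}

```text
time: 7.92
ee_pos: [0.5543, 0.1371, 0.0019]
tcp_rot: [[-0.757, 0.653, -0.0], [0.653, 0.757, -0.0], [0.0, -0.0, -1.0]]
wrist_force: [-0.4, -1.2, -0.6]
grip_width: 1.0
grasp_force: 0.0
```

Call:
{"method": "drive_tool", "body": {"steps": [[0,0,0.2,0,0,0,1],[0,0,0.2,0,0,0,1],[0,0,0,0,0,0,1]]}}

```text
time: 8.17
ee_pos: [0.5544, 0.1372, -0.0019]
tcp_rot: [[-0.757, 0.653, -0.0], [0.653, 0.757, -0.0], [0.0, -0.0, -1.0]]
wrist_force: [-0.0, 0.4, 0.2]
grip_width: 1.003
grasp_force: 0.0
```

Call:
{"method": "drive_tool", "body": {"steps": [[0,0,0.3,0,0,0,1],[0,0,0.3,0,0,0,1],[0,0,0,0,0,0,1]]}}

```text
time: 8.42
ee_pos: [0.5542, 0.1371, -0.0082]
tcp_rot: [[-0.757, 0.653, -0.001], [0.653, 0.757, -0.0], [0.0, -0.001, -1.0]]
wrist_force: [0.5, -0.5, 0.2]
grip_width: 1.0
grasp_force: 0.0
```

Run:
```python
from h import *
b=snapshot("side");s=state();p=s["ee_pos"];R=s["tcp_rot"];print(p,s["wrist_force"])
im=crop(b,280,200,100,100,6);f=lambda q:(proj(b,q)-[280,200])*6
for w in(-.044,-.0575):
    for z in(0,.02,.03):
        q=f(p+w*R[:,1]-z*R[:,2]);print(q);cv2.circle(im,tuple(int(v) for v in q),2,(0,255,0),-1)
cv2.imwrite("pics/j.png",im)
```

```text
[ 0.55429233  0.13707337 -0.00801687] [ 0.14457748 -0.61183513 -0.45658155]
[341.06820285 561.44938564]
[341.61741183 533.86295678]
[341.89783322 519.77756316]
[346.70867658 591.75671938]
[347.34161809 564.39483308]
[347.66484242 550.42193499]
```

View pics/j.png

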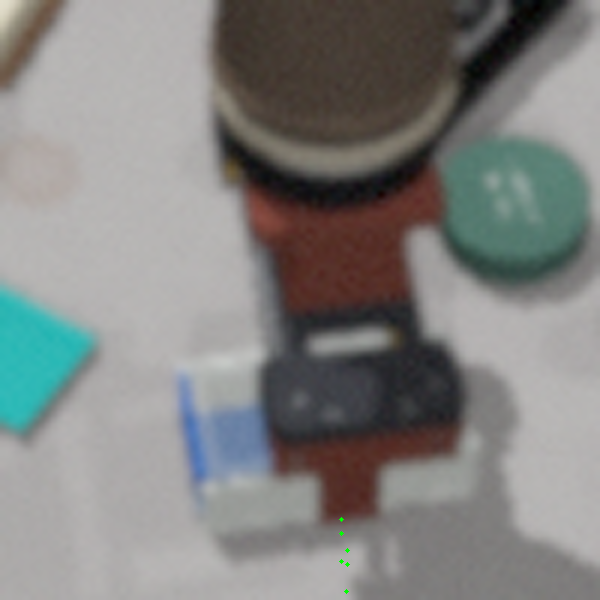

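The finger tip, near (348,518), is still well above the table, and there was no contact at TCP z = -0.008. The real tips sit a few cm higher than the TCP suggests, so I'll keep feeling downwards.

Call:
{"method": "drive_tool", "body": {"steps": [[0,0,0.2,0,0,0,1],[0,0,0.2,0,0,0,1],[0,0,0,0,0,0,1]]}}

```text
time: 8.72
ee_pos: [0.5543, 0.1371, -0.012]
tcp_rot: [[-0.757, 0.653, -0.0], [0.653, 0.757, -0.0], [0.0, -0.0, -1.0]]
wrist_force: [-0.3, -1.3, 0.1]
grip_width: 1.0
grasp_force: 0.0
```

Call:
{"method": "drive_tool", "body": {"steps": [[0,0,0.2,0,0,0,1],[0,0,0.1,0,0,0,1],[0,0,0,0,0,0,1]]}}

```text
time: 8.97
ee_pos: [0.5544, 0.1372, -0.0149]
tcp_rot: [[-0.757, 0.653, -0.0], [0.653, 0.757, -0.0], [0.0, -0.0, -1.0]]
wrist_force: [-0.1, 0.1, -0.3]
grip_width: 1.0
grasp_force: 0.0
```

Call:
{"method": "drive_tool", "body": {"steps": [[0,0,0.2,0,0,0,1],[0,0,0.2,0,0,0,1],[0,0,0,0,0,0,0.8],[0,0,0,0,0,0,0.8],[0,0,0,0,0,0,0.8]]}}

```text
time: 9.38
ee_pos: [0.5545, 0.1371, -0.0187]
tcp_rot: [[-0.757, 0.653, -0.0], [0.653, 0.757, -0.0], [0.0, -0.0, -1.0]]
wrist_force: [0.0, 0.2, -0.7]
grip_width: 0.822
grasp_force: 0.0
```

```bash
cat > tip.py <<'E'
from h import *
b=snapshot("side");s=state();p=s["ee_pos"];R=s["tcp_rot"];print(p,s["wrist_force"].round(1),s["grip_width"],s["qpos"].round(0))
hsv=cv2.cvtColor(b["image"],cv2.COLOR_BGR2HSV)
m=cv2.inRange(hsv,(0,90,40),(10,255,200))|cv2.inRange(hsv,(172,90,40),(180,255,200))
m[:, :315]=0;m[:,365:]=0;r=np.where(m.sum(1)>255*4)[0].max();c=np.where(m[r])[0];c=c[(c>315)&(c<365)];u=c.mean()
print("tip px",u,r+1)
for w in(.044*s["grip_width"],.044*s["grip_width"]+.0135):
    for z in(0,.02,.03,.04): print(round(w,3),z,proj(b,p-w*R[:,1]-z*R[:,2]).round(1))
bt=np.array([.555,.137,0])-.029*np.array([.656,.755,0]);print("box side bottom/top edge",proj(b,bt),proj(b,bt+[0,0,.034]))
E
python3 tip.py
```

```text
[ 0.55457424  0.13718108 -0.01862288] [-0.1  0.2  0.7] 0.7990235588612714 [-28.  33.  12. 110. -11.  39.  40.]
tip px 337.0 285
0.035 0 [336.2 292.6]
0.035 0.02 [336.3 288.1]
0.035 0.03 [336.4 285.7]
0.035 0.04 [336.4 283.4]
0.049 0 [337.2 297.6]
0.049 0.02 [337.3 293.1]
0.049 0.03 [337.3 290.8]
0.049 0.04 [337.4 288.4]
box side bottom/top edge [336.02399514 286.03542307] [336.1580004  277.99014593]
```

Call:
{"method": "drive_tool", "body": {"steps": [[0,0,0.2,0,0,0,0.8],[0,0,0.2,0,0,0,0.8],[0,0,0,0,0,0,0.8]]}}

```text
time: 9.68
ee_pos: [0.5543, 0.1371, -0.0231]
tcp_rot: [[-0.757, 0.653, -0.0], [0.653, 0.757, -0.0], [0.0, -0.0, -1.0]]
wrist_force: [0.2, 0.2, -0.2]
grip_width: 0.8
grasp_force: 0.0
```

Call:
{"method": "drive_tool", "body": {"steps": [[0,0,0.2,0,0,0,0.8],[0,0,0.2,0,0,0,0.8],[0,0,0,0,0,0,0.8]]}}

```text
time: 9.93
ee_pos: [0.5543, 0.1371, -0.0271]
tcp_rot: [[-0.757, 0.653, -0.001], [0.653, 0.757, -0.0], [0.0, -0.0, -1.0]]
wrist_force: [0.1, 0.1, -0.6]
grip_width: 0.801
grasp_force: 0.0
```

```bash
python3 tip.py
```

```text
[ 0.55435806  0.13710068 -0.02693817] [0.2 0.1 0. ] 0.8020227082057697 [-28.  34.  12. 110. -11.  38.  40.]
tip px 337.0 287
0.035 0 [336.2 294.6]
0.035 0.02 [336.3 290.1]
0.035 0.03 [336.3 287.8]
0.035 0.04 [336.3 285.5]
0.049 0 [337.1 299.6]
0.049 0.02 [337.2 295.1]
0.049 0.03 [337.2 292.8]
0.049 0.04 [337.3 290.5]
box side bottom/top edge [336.02399514 286.03542307] [336.1580004  277.99014593]
```

Call:
{"method": "drive_tool", "body": {"steps": [[0,0,0,0,0,0,0.7],[0,0,0,0,0,0,0.64],[0,0,0,0,0,0,0.6],[0,0,0,0,0,0,0.6],[0,0,0,0,0,0,0.6]], "force": 15}}

```text
time: 10.4
ee_pos: [0.5546, 0.1372, -0.0266]
tcp_rot: [[-0.757, 0.653, 0.0], [0.653, 0.757, 0.0], [-0.0, 0.0, -1.0]]
wrist_force: [0.1, -0.1, 0.5]
grip_width: 0.665
grasp_force: 14.9
```

Grip is 58.5 mm, so it's on the box walls and not the lid. I'll lift gently.

Call:
{"method": "drive_tool", "body": {"steps": [[0,0,0,0,0,0,0.5],[0,0,-0.2,0,0,0,0.5],[0,0,-0.2,0,0,0,0.5],[0,0,-0.2,0,0,0,0.5],[0,0,0,0,0,0,0.5]], "force": 35}}

```text
time: 10.82
ee_pos: [0.5546, 0.1372, -0.0204]
tcp_rot: [[-0.757, 0.653, 0.0], [0.653, 0.757, 0.0], [-0.0, 0.0, -1.0]]
wrist_force: [0.5, 0.3, -3.0]
grip_width: 0.66
grasp_force: 34.7
```

Call:
{"method": "drive_tool", "body": {"steps": [[0,0,-0.4,0,0,0,0.5],[0,0,-0.6,0,0,0,0.5],[0,0,-0.6,0,0,0,0.5],[0,0,-0.4,0,0,0,0.5],[0,0,0,0,0,0,0.5]]}}

```text
time: 11.23
ee_pos: [0.5554, 0.1374, 0.0007]
tcp_rot: [[-0.757, 0.653, 0.002], [0.653, 0.757, 0.001], [-0.001, 0.002, -1.0]]
wrist_force: [-0.1, 0.4, -3.8]
grip_width: 0.662
grasp_force: 34.7
```

Run:
```python
from h import *
b=snapshot("side");s=state();print(s["ee_pos"],s["wrist_force"],s["grip_width"])
cv2.imwrite("pics/k.png",crop(b,280,200,100,100,6))
```

```text
[5.55120933e-01 1.37418634e-01 1.38796856e-04] [-0.48390836 -0.3301485  -3.45360999] 0.6621143588222479
```

View pics/k.png

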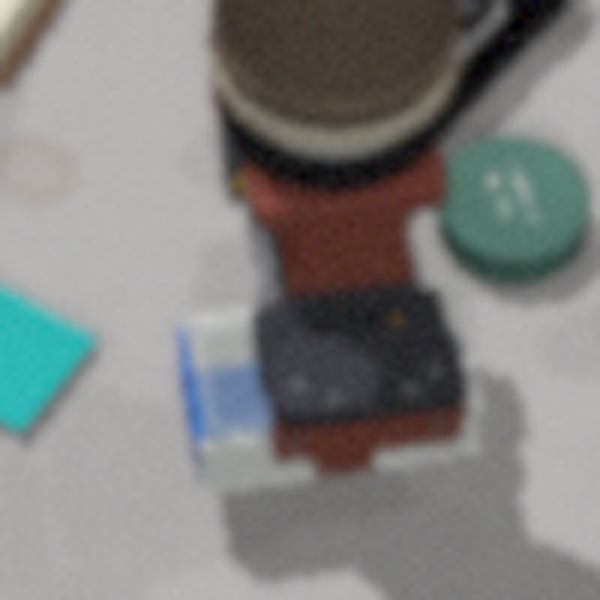

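The picture shows the box about 27 mm up with its lid seated, blue end at (190,385). I'll raise it another 3 cm, then tilt the blue end down.

Call:
{"method": "drive_tool", "body": {"steps": [[0,0,-0.6,0,0,0,0.5],[0,0,-0.9,0,0,0,0.5],[0,0,-0.9,0,0,0,0.5],[0,0,-0.6,0,0,0,0.5],[0,0,0,0,0,0,0.5]]}}

```text
time: 11.7
ee_pos: [0.5558, 0.1375, 0.0313]
tcp_rot: [[-0.757, 0.653, 0.003], [0.653, 0.757, 0.001], [-0.001, 0.003, -1.0]]
wrist_force: [-0.5, -0.2, -2.8]
grip_width: 0.664
grasp_force: 34.7
```

Call:
{"method": "drive_tool", "body": {"steps": [[0,0,0,0,-0.04,0,0.5],[0,0,0,0,-0.06,0,0.5],[0,0,0,0,-0.06,0,0.5],[0,0,0,0,-0.06,0,0.5],[0,0,0,0,-0.06,0,0.5]]}}

```text
time: 12.12
ee_pos: [0.5547, 0.1374, 0.0298]
tcp_rot: [[-0.727, 0.653, 0.212], [0.628, 0.757, -0.181], [-0.278, 0.002, -0.96]]
wrist_force: [-0.8, 0.3, -3.9]
grip_width: 0.659
grasp_force: 34.7
```

Call:
{"method": "drive_tool", "body": {"steps": [[0,0,0,0,-0.06,0,0.5],[0,0,0,0,-0.04,0,0.5],[0,0,0,0,-0.02,0,0.5],[0,0,0,0,0,0,0.5],[0,0,0,0,0,0,0.5]]}}

```text
time: 12.53
ee_pos: [0.5542, 0.138, 0.0293]
tcp_rot: [[-0.699, 0.652, 0.295], [0.601, 0.758, -0.254], [-0.389, -0.0, -0.921]]
wrist_force: [0.6, -0.4, -3.6]
grip_width: 0.661
grasp_force: 34.7
```

Call:
{"method": "drive_tool", "body": {"steps": [[0,0,0,0,0,0,0.5],[0,0,0,0,0,0,0.5],[0,0,0,0,0,0,0.5],[0,0,0,0,0,0,0.5],[0,0,0,0,0,0,0.5]]}}

```text
time: 12.95
ee_pos: [0.5548, 0.1367, 0.0295]
tcp_rot: [[-0.697, 0.654, 0.295], [0.603, 0.757, -0.254], [-0.389, 0.0, -0.921]]
wrist_force: [0.2, 0.3, -3.9]
grip_width: 0.654
grasp_force: 34.7
```

Call:
{"method": "drive_tool", "body": {"steps": [[0,0,0,0,0,0,0.5],[0,0,0,0,0,0,0.5],[0,0,0,0,0,0,0.5],[0,0,0,0,0,0,0.5],[0,0,0,0,0,0,0.5]]}}

```text
time: 13.37
ee_pos: [0.5545, 0.1372, 0.0293]
tcp_rot: [[-0.697, 0.653, 0.295], [0.602, 0.757, -0.254], [-0.389, -0.0, -0.921]]
wrist_force: [0.4, 0.6, -4.6]
grip_width: 0.663
grasp_force: 34.7
```

Run:
```python
from h import *
b=snapshot("side");s=state();cv2.imwrite("pics/l.png",b["image"]);print(s["qpos"].round(0))
hsv=cv2.cvtColor(b["image"],cv2.COLOR_BGR2HSV);m=cv2.inRange(hsv,(105,60,60),(125,255,255));m[:,:260]=0;m[:220]=0
x,y,w,h=cv2.boundingRect(m[:360,:400]);print(x,y,w,h)
g=b["image"].max(2)[y-3:y+h+6,x-2:x+w+14];print(g)
```

```text
[-60.  29.  33. 120.  13.  28.   7.]
0 0 0 0
[]
```

```bash
cat > well.py <<'E'
from h import *
def look(n="side",out=None):
    b=snapshot(n);s=state();p=s["ee_pos"];R=s["tcp_rot"]
    B=R@np.diag([-1,1,-1.]);o=p+R@[0,0,-.0268]
    f=lambda q:proj(b,o+B@np.array(q)).round(1)
    c=[f(q) for q in[(-.053,.029,.034),(-.053,-.029,.034),(-.022,-.026,.003),(-.022,.026,.003),(-.05,.026,.003),(-.05,-.026,.003)]]
    print(n,o.round(3),[list(map(float,v)) for v in c])
    x0,y0=np.min(c,0).astype(int)-4;x1,y1=np.max(c,0).astype(int)+5
    r=b["image"][y0:y1,x0:x1];h=cv2.cvtColor(r,cv2.COLOR_BGR2HSV);print(x0,y0)
    for i in range(len(h)):print(y0+i," ".join(("b" if a[0]>100 and a[0]<130 and a[1]>50 else ".")+f"{a[2]:3d}" for a in h[i]))
if __name__=="__main__":
    look()
E
python3 well.py
```

```text
side [0.547 0.144 0.054] [[300.4, 253.3], [303.4, 274.6], [321.7, 275.2], [318.5, 256.4], [307.5, 260.5], [310.3, 279.4]]
296 249
249 .123 . 93 . 69 . 63 . 60 . 54 . 51 . 45 . 33 . 38 . 38 . 35 . 35 b 34 . 35 . 23 . 27 b 33 . 31 . 29 . 32 . 33 . 36 . 28 . 37 . 40 . 35 b 41 . 52 . 48
250 .134 . 98 . 63 . 52 . 46 . 38 . 36 . 39 . 33 . 36 . 24 . 25 . 31 . 31 b 33 . 29 b 34 . 32 . 34 . 28 b 33 . 33 b 31 . 36 . 43 . 45 b 43 . 41 . 49 . 46
251 .136 . 98 . 63 . 41 . 37 . 39 . 35 . 31 . 34 . 29 . 38 . 34 . 25 . 28 . 32 . 29 . 33 . 36 . 30 . 35 . 38 . 36 . 38 b 49 . 51 . 58 . 51 . 52 . 47 . 46
252 .131 . 91 . 51 . 32 . 39 . 33 . 37 . 30 . 36 . 36 b 29 . 30 b 30 . 32 . 29 . 35 . 35 . 33 . 29 . 31 b 34 . 35 . 38 . 47 . 53 . 58 . 54 . 53 . 53 . 53
253 .114 . 78 . 46 . 37 . 36 . 30 . 33 b 33 . 33 . 33 . 33 b 29 . 26 . 31 . 32 . 38 . 36 . 38 . 37 . 33 . 31 . 37 . 36 . 41 . 51 . 52 . 56 . 53 . 49 . 69
254 .103 . 66 . 41 . 30 b 34 . 29 . 27 . 30 . 32 b 29 . 27 b 35 . 31 b 32 . 37 . 37 . 35 . 36 . 36 . 32 . 33 . 33 . 37 . 37 . 41 . 48 . 51 . 51 . 57 . 79
255 .107 . 66 b 40 . 32 . 34 . 35 . 28 . 31 b 
[... 3719 characters left out ...]
.140 .138 .139 .137 .133 .133 .129 .126 .120 .113 .110 .108 .100 .104 .110 .110 .109
280 .155 .153 .153 .153 .154 .154 .153 .155 .153 .153 .153 .153 .146 .145 .144 .140 .135 .125 .120 .116 .112 .108 .104 .101 .104 .105 .105 .107 .110 .109
281 .154 .153 .154 .156 .155 .153 .153 .154 .155 .152 .153 .153 .153 .148 .148 .137 .122 .111 .108 .102 .100 .101 .103 .100 .101 .104 .103 .108 .109 .111
282 .154 .155 .153 .155 .153 .155 .151 .155 .155 .153 .155 .153 .155 .152 .149 .138 .118 .106 .100 .102 .102 .102 .103 .100 .105 .104 .104 .107 .109 .108
283 .153 .155 .154 .154 .153 .154 .152 .154 .154 .154 .154 .154 .155 .155 .152 .140 .122 .107 .101 .102 . 98 .101 .102 .102 .102 . 98 .102 .105 .108 .112
```

Call:
{"method": "drive_tool", "body": {"steps": [[0,0,0,0,-0.03,0,0.5],[0,0,0,0,-0.03,0,0.5],[0,0,0,0,0,0,0.5],[0,0,0,0,0,0,0.5],[0,0,0,0,0,0,0.5]]}}

```text
time: 13.88
ee_pos: [0.5547, 0.1373, 0.0294]
tcp_rot: [[-0.679, 0.653, 0.336], [0.585, 0.757, -0.29], [-0.443, 0.0, -0.896]]
wrist_force: [-0.5, -0.5, -3.6]
grip_width: 0.661
grasp_force: 34.7
```

Call:
{"method": "drive_tool", "body": {"steps": [[0,0,0,0,0,0,0.5],[0,0,0,0,0,0,0.5],[0,0,0,0,0.03,0,0.5],[0,0,0,0,0.05,0,0.5],[0,0,0,0,0.05,0,0.5]]}}

```text
time: 14.3
ee_pos: [0.5543, 0.1377, 0.0294]
tcp_rot: [[-0.718, 0.652, 0.244], [0.617, 0.758, -0.21], [-0.322, -0.0, -0.947]]
wrist_force: [0.4, -0.3, -4.4]
grip_width: 0.658
grasp_force: 34.7
```

Call:
{"method": "drive_tool", "body": {"steps": [[0,0,0,0,0.05,0,0.5],[0,0,0,0,0.05,0,0.5],[0,0,0,0,0.05,0,0.5],[0,0,0,0,0.05,0,0.5],[0,0,0,0,0.05,0,0.5]]}}

```text
time: 14.72
ee_pos: [0.555, 0.1365, 0.03]
tcp_rot: [[-0.754, 0.654, 0.059], [0.652, 0.757, -0.05], [-0.077, 0.001, -0.997]]
wrist_force: [-0.0, -0.4, -4.0]
grip_width: 0.659
grasp_force: 34.7
```

Call:
{"method": "drive_tool", "body": {"steps": [[0,0,0,0,0.05,0,0.5],[0,0,0,0,0.03,0,0.5],[0,0,0,0,0,0,0.5],[0,0,0,0,0,0,0.5]]}}

```text
time: 15.05
ee_pos: [0.5551, 0.1358, 0.0293]
tcp_rot: [[-0.756, 0.655, 0.001], [0.655, 0.756, -0.001], [-0.001, -0.0, -1.0]]
wrist_force: [0.3, 0.6, -4.4]
grip_width: 0.661
grasp_force: 34.7
```

Level again. Lowering by 5.6 cm.

Call:
{"method": "drive_tool", "body": {"steps": [[0,0,0.8,0,0,0,0.5],[0,0,1.2,0,0,0,0.5],[0,0,1.2,0,0,0,0.5],[0,0,0.8,0,0,0,0.5],[0,0,0.4,0,0,0,0.5]]}}

```text
time: 15.47
ee_pos: [0.5529, 0.1373, -0.0169]
tcp_rot: [[-0.758, 0.652, -0.003], [0.652, 0.758, -0.001], [0.001, -0.003, -1.0]]
wrist_force: [-0.9, -0.4, -4.0]
grip_width: 0.662
grasp_force: 34.7
```

Call:
{"method": "drive_tool", "body": {"steps": [[0,0,0.4,0,0,0,0.5],[0,0,0.2,0,0,0,0.5],[0,0,0.2,0,0,0,0.5],[0,0,0.2,0,0,0,0.5],[0,0,0,0,0,0,0.5]]}}

```text
time: 15.88
ee_pos: [0.5546, 0.1372, -0.0247]
tcp_rot: [[-0.757, 0.653, 0.0], [0.653, 0.757, 0.0], [-0.0, 0.0, -1.0]]
wrist_force: [-0.0, 1.5, -4.0]
grip_width: 0.662
grasp_force: 34.7
```

Call:
{"method": "drive_tool", "body": {"steps": [[0,0,0.1,0,0,0,0.5],[0,0,0.1,0,0,0,0.5],[0,0,0,0,0,0,0.5]]}}

```text
time: 16.13
ee_pos: [0.5547, 0.1372, -0.0266]
tcp_rot: [[-0.757, 0.653, 0.0], [0.653, 0.757, 0.0], [-0.0, 0.0, -1.0]]
wrist_force: [0.5, -0.3, -4.2]
grip_width: 0.664
grasp_force: 34.7
```

Call:
{"method": "drive_tool", "body": {"steps": [[0,0,0,0,0,0,0.66],[0,0,0,0,0,0,0.7],[0,0,0,0,0,0,0.8],[0,0,0,0,0,0,0.9],[0,0,0,0,0,0,0.9]]}}

```text
time: 16.55
ee_pos: [0.5549, 0.1373, -0.0263]
tcp_rot: [[-0.757, 0.653, 0.001], [0.653, 0.757, 0.0], [-0.0, 0.001, -1.0]]
wrist_force: [-0.7, 0.9, -0.0]
grip_width: 0.876
grasp_force: 0.0
```

Call:
{"method": "drive_tool", "body": {"steps": [[0,0,-1,0,0,0,1],[0,0,-2,0,0,0,1],[0,0,-3,0,0,0,1],[0,0,-3,0,0,0,1],[0,0,-3,0,0,0,1]]}}

```text
time: 16.97
ee_pos: [0.5544, 0.1369, 0.0954]
tcp_rot: [[-0.757, 0.653, 0.0], [0.653, 0.757, -0.0], [-0.0, -0.0, -1.0]]
wrist_force: [-0.4, 0.8, 0.1]
grip_width: 0.998
grasp_force: 0.0
```

Call:
{"method": "drive_tool", "body": {"steps": [[0,0,-3,0,0,0,1],[0,0,0,0,0,0,1],[0,0,0,0,0,0,1]]}}

```text
time: 17.22
ee_pos: [0.5559, 0.1376, 0.126]
tcp_rot: [[-0.757, 0.653, 0.004], [0.653, 0.757, 0.002], [-0.002, 0.004, -1.0]]
wrist_force: [-0.1, -0.0, -0.1]
grip_width: 0.999
grasp_force: 0.0
```

```bash
cat > box.py <<'E'
from h import *
b=snapshot("side");x0,y0=302,250
print(state()["ee_pos"])
im=b["image"][y0:290,x0:366];h=cv2.cvtColor(im,cv2.COLOR_BGR2HSV)
# char map: B saturated blue, # very dark, + dark, . light
for i,r in enumerate(h):print(y0+i,"".join("B" if 95<a[0]<130 and a[1]>70 and a[2]>70 else "#" if a[2]<60 else "+" if a[2]<110 else "-" if a[2]<135 else "." for a in r))
E
python3 box.py
python3 - <<'E'
import sys;sys.path.insert(0,'.')
from h import *
s=snapshot("side");c=np.array([.555,.137,0]);th=np.radians(-41);X=np.array([np.cos(th),np.sin(th),0]);Y=np.array([-X[1],X[0],0]);Z=np.array([0,0,1])
f=lambda x,y,z:proj(s,c+x*X+y*Y+z*Z).round(1)
print("well",[f(x,y,.01) for x in(-.05,-.022) for y in(-.026,.026)],"handle top",f(0,0,.06))
E
```

```text
[0.55477071 0.13731206 0.1242933 ]
250 ................................-+++++----......................
251 ................................---.............................
252 ................................................................
253 ................................................................
254 ................................................................
255 ................................................................
256 ................................................................
257 ................................................................
258 ................................................................
259 ..............................---++++-..........................
260 ..........................--+++++###++-.........................
261 .........................+++#########+-.........................
262 .........................+###########+-.........................
263 .........................+###########+-.........................
264 .........................+###########+-.........................
265 .........................+
[... 1117 characters left out ...]
..................-------
282 .........................................................-------
283 ..................................................--------------
284 ............................................--------------------
285 .....................................---------------------------
286 ...............................---------------------------------
287 ........................----------------------------------------
288 ..................------------------------------.....-----------
289 ...............--------------------------............-----------
well [array([314.2, 285.3]), array([311.4, 266.6]), array([326.3, 283.8]), array([323.2, 265.2])] handle top [334.3 260.9]
```

In the side view the dark ball pixels are now beside the blue wall and the far end looks clear. The near wall could still hide a ball, so I'll move the arm aside for a top view.

Call:
{"method": "drive_tool", "body": {"steps": [[-2.7,-3.1,0,0,0,0,1],[-2.7,-3.1,0,0,0,0,1],[-2.7,-3.1,0,0,0,0,1],[-2.7,-3.1,0,0,0,0,1],[-2.7,-3.1,0,0,0,0,1]]}}

```text
time: 17.73
ee_pos: [0.5542, -0.0701, 0.1219]
tcp_rot: [[-0.757, 0.653, -0.003], [0.653, 0.757, -0.0], [0.002, -0.002, -1.0]]
wrist_force: [0.7, 0.5, -0.2]
grip_width: 1.002
grasp_force: 0.0
```

Call:
{"method": "drive_tool", "body": {"steps": [[-2.7,-3.1,0,0,0,0,1],[-2.7,-3.1,0,0,0,0,1],[0,0,0,0,0,0,1]]}}

```text
time: 17.98
ee_pos: [0.5534, -0.161, 0.1224]
tcp_rot: [[-0.75, 0.661, -0.002], [0.661, 0.75, -0.005], [-0.002, -0.005, -1.0]]
wrist_force: [-0.2, -0.2, 0.8]
grip_width: 1.002
grasp_force: 0.0
```

Run:
```python
from h import *
a=snapshot("top");b=cv2.imread("pics/top0.png")
for im in(b,a["image"]):
    h=cv2.cvtColor(im[229:272,324:370],cv2.COLOR_BGR2HSV)
    for i,r in enumerate(h):print(229+i,"".join("B" if 95<q[0]<130 and q[1]>70 and q[2]>60 else "#" if q[2]<60 else "+" if q[2]<95 else "-" if q[2]<120 else "." for q in r))
    print()
```

```text
229 ..........----------..........................
230 .......---.-.---.-----........................
231 ......--..-.-.---...-.........................
232 .....------.---.--............................
233 ....--------.-..-.-.........--................
234 ....----.--.....--.....--------...............
235 ...-..--.-.............---------..............
236 ....-..-.-............-+++-------.............
237 ......-----...........-+++---------...........
238 ..-...----....-.......--++----------..........
239 .......----............----++--------.........
240 ....-----...............--+++--..-----........
241 -..-..--.--.-............--++--...------......
242 .........................------....------.....
243 ....---.-.-..........----..---......---+--....
244 -.....-.--..........--++---.--.....---+++--...
245 .........-.........--+##+------....-++++--....
246 ........-.........--+###+---++-...--+++--.....
247 ---....-........---+###++--+++--.--++++-......
248 --..............--+####+----+-----++++--......
249 --.............--+####+--.-------++++--.......
250 ...............--+###+--.
[... 2586 characters left out ...]
-++-BBBBB--....--+++---..............
259 ....--BBB--++-BBBBB-....-++++-................
260 .....--BBB----BBBBBB...--+++--................
261 ......---BBB--++-BB..---+++--.................
262 .......--BBBB-+++-B..--+++--..................
263 .........--BB---------++++-...................
264 .........---BB-------++++--...................
265 ...........---BB----++++--....................
266 ............---B---++++--.....................
267 ..............-----+++--......................
268 ...............---------......................
269 ..............................................
270 ..............................................
271 ..............................................
```

All three balls are in the well along the blue wall, and the main floor is empty. Going back to grip the lid handle.

Call:
{"method": "drive_tool", "body": {"steps": [[2.7,3.1,0,0,0,0,0.5],[2.7,3.1,0,0,0,0,0.5],[2.7,3.1,0,0,0,0,0.5],[2.7,3.1,0,0,0,0,0.5],[2.7,3.1,0,0,0,0,0.5]]}}

```text
time: 18.45
ee_pos: [0.5534, 0.0581, 0.1222]
tcp_rot: [[-0.758, 0.652, -0.002], [0.652, 0.758, 0.0], [0.002, -0.001, -1.0]]
wrist_force: [0.7, 0.5, 1.5]
grip_width: 0.658
grasp_force: 0.0
```

Call:
{"method": "drive_tool", "body": {"steps": [[2.7,3.1,0,0,0,0,0.5],[2.7,3.1,0,0,0,0,0.5],[0,0,0,0,0,0,0.5],[0,0,0,0,0,0,0.5]]}}

```text
time: 18.78
ee_pos: [0.5527, 0.1415, 0.1219]
tcp_rot: [[-0.762, 0.648, -0.003], [0.648, 0.762, 0.0], [0.002, -0.002, -1.0]]
wrist_force: [0.3, 0.5, -0.7]
grip_width: 0.504
grasp_force: 0.0
```

Call:
{"method": "drive_tool", "body": {"steps": [[0,0,2,0,0,0,0.5],[0,0,2,0,0,0,0.5],[0,0,2,0,0,0,0.5],[0,0,0,0,0,0,0.5],[0,0,0,0,0,0,0.5]]}}

```text
time: 19.2
ee_pos: [0.5533, 0.1358, 0.0623]
tcp_rot: [[-0.756, 0.654, -0.003], [0.654, 0.756, -0.002], [0.001, -0.003, -1.0]]
wrist_force: [-0.7, 0.2, 0.0]
grip_width: 0.501
grasp_force: 0.0
```

Call:
{"method": "drive_tool", "body": {"steps": [[0,0,1.0,0,0,0,0.5],[0,0,1.0,0,0,0,0.5],[0,0,1.0,0,0,0,0.5],[0,0,0,0,0,0,0.5],[0,0,0,0,0,0,0.5]]}}

```text
time: 19.62
ee_pos: [0.5541, 0.1369, 0.0327]
tcp_rot: [[-0.757, 0.653, -0.001], [0.653, 0.757, -0.0], [0.001, -0.001, -1.0]]
wrist_force: [-0.1, -0.2, 0.1]
grip_width: 0.501
grasp_force: 0.0
```

Call:
{"method": "drive_tool", "body": {"steps": [[0,0,0.5,0,0,0,0.5],[0,0,0.5,0,0,0,0.5],[0,0,0.4,0,0,0,0.5],[0,0,0,0,0,0,0.5]]}}

```text
time: 19.95
ee_pos: [0.554, 0.1371, 0.0185]
tcp_rot: [[-0.757, 0.653, -0.001], [0.653, 0.757, -0.0], [0.001, -0.001, -1.0]]
wrist_force: [-1.0, 0.6, 0.5]
grip_width: 0.505
grasp_force: 0.0
```

```bash
python3 tip.py; python3 box.py | sed -n 1,36p
```

```text
[0.55420021 0.13706851 0.01886916] [-0.2  0.7 -0.5] 0.4943853978703587 [-28.  30.  13. 108.  -9.  43.  39.]
tip px 333.3 271
0.022 0 [335.4 279.2]
0.022 0.02 [335.5 274.3]
0.022 0.03 [335.5 271.8]
0.022 0.04 [335.5 269.3]
0.035 0 [336.3 284.1]
0.035 0.02 [336.4 279.3]
0.035 0.03 [336.5 276.9]
0.035 0.04 [336.5 274.4]
box side bottom/top edge [336.02399514 286.03542307] [336.1580004  277.99014593]
[0.55444511 0.13714875 0.01917187]
250 ...................-+++++#+++#######################++..........
251 ....................+++++++++++++++#################++-.........
252 ....................+++++++++++++++++################+-.........
253 ....................+++++++++++++++++#################+.........
254 ....................-++++++++++++++++++###############+-........
255 ....................-+++++++++++++++++++##############+-........
256 ....................-++++++++++++++++++++#########+###++........
257 .....................-+++++++++++++++++++##############+........
258 ......................+++++++++++++++++++##############+........
259 ......................-+++++++++++++++++
[... 1049 characters left out ...]
.....-----
275 ..........B...---.BBBB.....................................-----
276 ..........BB..--..BBB.....................................------
277 ..........BB..............................................------
278 ..........BB..............................................------
279 ..........BB..............................................------
280 .........................................................-------
281 .........................................................-------
282 .........................................................-------
283 ...................................................----..-------
284 .............................................-------------------
```

Call:
{"method": "drive_tool", "body": {"steps": [[0,0,0.2,0,0,0,0.5],[0,0,0.2,0,0,0,0.5],[0,0,0.2,0,0,0,0.5],[0,0,0,0,0,0,0.5]]}}

```text
time: 20.38
ee_pos: [0.5543, 0.1371, 0.013]
tcp_rot: [[-0.757, 0.653, -0.0], [0.653, 0.757, -0.0], [0.0, -0.0, -1.0]]
wrist_force: [-0.7, -1.0, 0.6]
grip_width: 0.499
grasp_force: 0.0
```

Call:
{"method": "drive_tool", "body": {"steps": [[0,0,0,0,0,0,0.3],[0,0,0,0,0,0,0.2],[0,0,0,0,0,0,0.1],[0,0,0,0,0,0,0],[0,0,0,0,0,0,0]], "force": 12}}

```text
time: 20.8
ee_pos: [0.5546, 0.1372, 0.0134]
tcp_rot: [[-0.757, 0.653, 0.0], [0.653, 0.757, 0.0], [-0.0, 0.0, -1.0]]
wrist_force: [0.1, -0.5, -0.4]
grip_width: 0.157
grasp_force: 0.0
```

Call:
{"method": "drive_tool", "body": {"steps": [[0,0,0,0,0,0,0],[0,0,0,0,0,0,0],[0,0,0,0,0,0,0]]}}

```text
time: 21.05
ee_pos: [0.5546, 0.1371, 0.0134]
tcp_rot: [[-0.757, 0.653, 0.0], [0.653, 0.757, 0.0], [-0.0, 0.0, -1.0]]
wrist_force: [-0.7, 0.7, 0.2]
grip_width: 0.138
grasp_force: 12.0
```

Width is 12.1 mm, so the handle is gripped. Lifting the lid.

Call:
{"method": "drive_tool", "body": {"steps": [[0,0,-0.3,0,0,0,0],[0,0,-0.5,0,0,0,0],[0,0,-1,0,0,0,0],[0,0,-1.5,0,0,0,0],[0,0,-1.5,0,0,0,0]], "force": 15}}

```text
time: 21.47
ee_pos: [0.5543, 0.1371, 0.0624]
tcp_rot: [[-0.757, 0.653, -0.001], [0.653, 0.757, -0.0], [0.0, -0.0, -1.0]]
wrist_force: [0.3, -0.4, -0.7]
grip_width: 0.131
grasp_force: 15.0
```

Call:
{"method": "drive_tool", "body": {"steps": [[0,0,-2,0,0,0,0],[0,0,-2,0,0,0,0],[0,0,-1,0,0,0,0],[0,0,0,0,0,0,0],[0,0,0,0,0,0,0]]}}

```text
time: 21.88
ee_pos: [0.5547, 0.1374, 0.1117]
tcp_rot: [[-0.757, 0.653, 0.001], [0.653, 0.757, 0.001], [-0.0, 0.001, -1.0]]
wrist_force: [0.7, -0.5, -1.7]
grip_width: 0.138
grasp_force: 15.0
```

```bash
python3 box.py; python3 -c "
from plant import state;s=state();print(s['grip_width'],s['wrist_force'],s['ee_pos'])"
```

```text
[0.55409476 0.13716685 0.11088728]
250 ................................................................
251 ................................................................
252 ................................................................
253 ................................................................
254 ................................................................
255 ................................................................
256 ................................................................
257 ................................................................
258 ................................................................
259 ................................................................
260 ................................................................
261 ................................................................
262 ................................................................
263 ........BB......................................................
264 ........BB......................................................
265 ........BB.---............
[... 1087 characters left out ...]
................................................-------
282 .........................................................-------
283 ...................................................-------------
284 ............................................--------------------
285 .....................................---------------------------
286 ..............................----------------------------------
287 ........................----------------------------------------
288 ...................---------------------------------------------
289 ..............--------------------------------------------------
0.13750699192709237 [-0.72530332  0.21169628 -1.06609144] [0.55409476 0.13716685 0.11088728]
```

Call:
{"method": "drive_tool", "body": {"steps": [[-1,-1.4,0,0,0,0,0],[-2,-2.8,0,0,0,0,0],[-2,-2.8,0,0,0,0,0],[-2,-2.8,0,0,0,0,0],[-2,-2.8,0,0,0,0,0]]}}

```text
time: 22.35
ee_pos: [0.5391, -0.0184, 0.1099]
tcp_rot: [[-0.758, 0.653, -0.002], [0.653, 0.758, -0.0], [0.002, -0.002, -1.0]]
wrist_force: [1.0, 0.2, 0.0]
grip_width: 0.132
grasp_force: 15.0
```

Call:
{"method": "drive_tool", "body": {"steps": [[-2,-2.8,0,0,0,0,0],[-2,-2.8,0,0,0,0,0],[-2,-2.8,0,0,0,0,0],[-1.4,-1.6,0,0,0,0,0],[0,0,0,0,0,0,0]]}}

```text
time: 22.77
ee_pos: [0.5293, -0.1471, 0.1102]
tcp_rot: [[-0.753, 0.659, -0.002], [0.659, 0.753, -0.003], [-0.0, -0.003, -1.0]]
wrist_force: [-0.4, -0.7, -0.7]
grip_width: 0.136
grasp_force: 15.0
```

Call:
{"method": "drive_tool", "body": {"steps": [[0,0,0,0,0,0,0],[0,0,0,0,0,0,0]]}}

```text
time: 22.93
ee_pos: [0.5306, -0.14, 0.1102]
tcp_rot: [[-0.757, 0.653, -0.002], [0.653, 0.757, 0.001], [0.002, -0.001, -1.0]]
wrist_force: [0.6, 0.0, -1.1]
grip_width: 0.138
grasp_force: 15.0
```

Call:
{"method": "drive_tool", "body": {"steps": [[0,0,2,0,0,0,0],[0,0,2.5,0,0,0,0],[0,0,2.5,0,0,0,0],[0,0,2,0,0,0,0],[0,0,1,0,0,0,0]]}}

```text
time: 23.35
ee_pos: [0.5296, -0.1386, 0.0085]
tcp_rot: [[-0.759, 0.651, -0.004], [0.651, 0.759, 0.001], [0.004, -0.002, -1.0]]
wrist_force: [-1.3, 0.5, 0.1]
grip_width: 0.134
grasp_force: 15.0
```

Call:
{"method": "drive_tool", "body": {"steps": [[0,0,0.8,0,0,0,0],[0,0,0.6,0,0,0,0],[0,0,0.4,0,0,0,0],[0,0,0,0,0,0,0],[0,0,0,0,0,0,0]]}}

```text
time: 23.77
ee_pos: [0.5316, -0.1411, -0.0061]
tcp_rot: [[-0.757, 0.653, 0.001], [0.653, 0.757, -0.0], [-0.001, 0.001, -1.0]]
wrist_force: [0.3, 0.3, -1.0]
grip_width: 0.136
grasp_force: 15.0
```

Call:
{"method": "drive_tool", "body": {"steps": [[0,0,0.2,0,0,0,0],[0,0,0.2,0,0,0,0],[0,0,0.1,0,0,0,0],[0,0,0,0,0,0,0]]}}

```text
time: 24.1
ee_pos: [0.5311, -0.1411, -0.0117]
tcp_rot: [[-0.757, 0.653, 0.0], [0.653, 0.757, 0.0], [0.0, 0.0, -1.0]]
wrist_force: [0.3, -0.4, -0.4]
grip_width: 0.138
grasp_force: 15.0
```

Call:
{"method": "drive_tool", "body": {"steps": [[0,0,0.1,0,0,0,0],[0,0,0,0,0,0,0]]}}

```text
time: 24.27
ee_pos: [0.5312, -0.1411, -0.0126]
tcp_rot: [[-0.757, 0.653, 0.0], [0.653, 0.757, 0.0], [-0.0, 0.0, -1.0]]
wrist_force: [-0.2, 0.1, -0.4]
grip_width: 0.135
grasp_force: 15.0
```

At the expected height. Releasing and withdrawing.

Call:
{"method": "drive_tool", "body": {"steps": [[0,0,0,0,0,0,0.2],[0,0,0,0,0,0,0.3],[0,0,0,0,0,0,0.4],[0,0,0,0,0,0,0.4],[0,0,-0.5,0,0,0,0.4]]}}

```text
time: 24.68
ee_pos: [0.5305, -0.1409, -0.0082]
tcp_rot: [[-0.757, 0.653, -0.001], [0.653, 0.757, 0.0], [0.001, -0.001, -1.0]]
wrist_force: [0.1, -0.8, 0.5]
grip_width: 0.396
grasp_force: 0.0
```

Call:
{"method": "drive_tool", "body": {"steps": [[0,0,-2,0,0,0,0.4],[0,0,-3,0,0,0,0.4],[0,0,-3,0,0,0,0.4],[0,0,-3,0,0,0,0.4],[0,0,-3,0,0,0,0.4]]}}

```text
time: 25.1
ee_pos: [0.5308, -0.1412, 0.1342]
tcp_rot: [[-0.757, 0.653, 0.0], [0.653, 0.757, -0.0], [-0.0, -0.0, -1.0]]
wrist_force: [-0.1, 0.4, 0.3]
grip_width: 0.399
grasp_force: 0.0
```

Call:
{"method": "drive_tool", "body": {"steps": [[3,-3,0,0,0,0,0.4],[3,-2,0,0,0,0,0.4],[3,0,0,0,0,0,0.4],[3,0,0,0,0,0,0.4],[0,0,0,0,0,0,0.4]]}}

```text
time: 25.52
ee_pos: [0.404, -0.0979, 0.1323]
tcp_rot: [[-0.758, 0.652, -0.002], [0.652, 0.758, 0.002], [0.003, 0.0, -1.0]]
wrist_force: [0.1, 1.4, -0.5]
grip_width: 0.399
grasp_force: 0.0
```

Run:
```python
from h import *
b=snapshot("side");a=snapshot("top");print(state()["ee_pos"])
c=np.array([.5312,-.1409,.03]);u=proj(b,c);print("expected handle side",u,"top",proj(a,c))
for s,n in((b,"side"),(a,"top")):
    u,v=proj(s,c).astype(int);h=cv2.cvtColor(s["image"][v-24:v+24,u-30:u+30],cv2.COLOR_BGR2HSV)
    for i,r in enumerate(h):print(v-24+i,"".join("#" if q[2]<60 else "o" if 5<q[0]<22 and q[1]>90 else "+" if q[2]<110 else "." for q in r))
    m=(s["image"][v-12:v+13,u-12:u+13].max(2)<60);ys,xs=np.where(m);print(n,"handle",ray(s,xs.mean()+u-12,ys.mean()+v-12,.025 if n=="side" else .03),m.sum())
```

```text
[ 0.40843677 -0.10007439  0.13307501]
expected handle side [430.74912473 349.61248087] top [432.35563058 256.33187965]
325 o+++++o+++ooooooooooooooooooooooooooooooo...................
326 ++++o+++oooooooooooooooooooooooooooooooooo..................
327 o++++++oooooooooooooooooooooooooooooooooooo.................
328 ++++o++++oooooooooooooooooooooooooooooooooooo...............
329 o+o++o+++ooooooooooooooooooooooooooooooooooooo..............
330 +++oo+++ooooooooooooooooooooooooooooooooooooooo.............
331 +++++++oooooooooooooooooooooooooooooooooooooooooo...........
332 ++o++o++oooooooooooooooooooooooooooooooooooooooooo..........
333 +oo++o+++++ooooooooooooooooooooooooooooooooooooooooo........
334 ++o+ooo+oo+oooooooooooooooooooooooooooooooooooooooooo.......
335 ++o+++++++++ooooooooooooooooooooooooooooooooooooooooooo.....
336 o++oo+oo++++oooooooooooooooooooooooooooooooooooooooooooo....
337 o++o++++o+o#ooooooooooooooooooooooooooooooooooooooooooooo...
338 oo+++o++o+##+ooooooooooooooooooooooooooooooooo..oooooooooo..
339 ++++++######+ooooooooooooooooooooooooo...........ooooooooooo
340 ##
[... 4664 characters left out ...]
70 .....++oooooo+#############++..ooooooooooooooo####+++#+#+++#
271 .....++oooooo##############++.oooooooooooooooo####++++++++++
272 .....++ooooo+##############++oooooooooooooooo#####++++++++++
273 .....+.oooo+################+ooooooooooooooo######++++++++++
274 .....+..oo+#############++###+oooooooooooooo######++++++++++
275 .....+..++#############++ooo#####++oooooooo#######++++++++++
276 .....++++#############+oooooo######+ooo###########++++++++++
277 .....+++#############+ooooooo#######+oo###########++++++++++
278 .....+###############+ooooooo#####################++++#+++++
279 .....+###############++ooooo######################++++#+++++
top handle [ 0.51131693 -0.12292525  0.03      ] 64
```

The lid lies flat, handle up, with its handle within a few mm of the pad's centre. One last check of the box and bystanders, then I'll hand it in.

```bash
python3 - <<'E'
from h import *
b=snapshot("side")["image"].astype(int);o=cv2.imread("pics/side0.png").astype(int)
for n,(x,y,w,h) in dict(tin=(352,220,30,28),loupe=(380,238,22,28),v0=(402,205,25,30),v1=(418,232,20,28),weight=(488,302,32,32)).items():
    print(n,abs(b-o)[y:y+h,x:x+w].mean().round(1))
E
python3 box.py|sed -n 14,32p; python3 -c "
from plant import *;print(finish_job())"
```

```text
tin 33.3
loupe 45.9
v0 48.5
v1 53.0
weight 33.8
262 +++++++++++++------------.......................................
263 -.......BB---...................................................
264 ........BB......................................................
265 ........BB.---..................................................
266 ........BBB-+---................................................
267 ........BBB++++-..BB............................................
268 ........BBBB++++BBBBB...........................................
269 ........BBBB+++BBBBBB...........................................
270 ........BBBB+++BBBBBB.........................................--
271 ........BBBBB++BBBBBB.......................................--++
272 .........BBBB++BBBBBBB......................................-+++
273 .........BBBB++BBBBBBB.....................................-++++
274 .........BBBB+++BBBBBB.....................................-++++
275 .........BBBB+++BBBBBB....................................-+++++
276 .........BBBBB++BBBBBBB...................................-+++++
277 ..........BBBB++BBBBBB....................................-+#+++
278 ..........BBB---..BBB....................................--+++++
279 ..........BBB............................................--++#++
280 .........................................................--++#++
the job is handed in; nothing more can be done
None
```

The job is handed in: all three balls are in the blue well, the box is back in place and the lid lies handle-up near the middle of the pad; no verdict came back, and my last camera check of the bystanders was inconclusive (image differences high, possibly the arm in view), though I felt no contact with them.

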